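Make up two glazing kits for the pottery class

ROBOT

A 7-joint arm with a two-finger parallel gripper is mounted at the origin on the work surface. World frame = base frame: x ahead of the robot, y to its left, z up, the work surface at z = 0. Lengths are in m, angles in rad, forces in N, time in s.
With the tool pointing down it reaches from about 0.4 to 0.85 m from the base axis. Payload 4.5 kg.
Tool frame: the origin (TCP) lies at the very end of the fingers, on their centre line; the grasp point (between the pads) lies 19 mm behind it; z points along the fingers, y is the line along which they close (so a half turn about z gives the same grasp; the last joint's range is limited). The gripper opens to 88 mm and grips with 3 to 60 N. Pads are 18 mm wide; open, the fingers measure 123 mm over their backs; the gripper's body (75 mm by 187 mm) begins 45 mm behind the grasp point.
Start: joints at [-1.206, 0.689, -0.195, 1.565, 0.157, 0.902, -0.215], TCP at [0.203, 0.591, 0.239] pointing down, gripper open.
Joint ranges: [-3.01, 3.01], [-0.46, 2.08], [-1.47, 1.51], [0.13, 2.56], [-1, 4.14], [0.04, 2.09], [-2.66, 2.66]. Speed limits (rad/s): [2.57, 2.57, 3.14, 3.14, 3.14, 3.14, 3.14].

INTERFACE

Orientations are given as a unit quaternion [x, y, z, w].
In Python, from plant import r gives the robot as it stands. The module is installed in compiled form; this text tells all that it offers.
- The arm moves only by the tool step_arm, never from a script. Its argument "increments" is a list of rows, each a list of 2 entries, a list of its own where there are three numbers: the shift along the world's x, y, z in cm, then the turn, a rotation vector about the world's x, y, z in degrees. A call has exactly 10 rows; each row shifts and turns the commanded pose from where the row before left it; what a row does not reach is not made up. A row lasts 1/10 s, in which the tool goes at most 50 mm and 8.59 degrees, less where a joint would pass 70% of its speed; a pose out of reach is approached as far as the arm can. A call is refused whole if a number of a shift passes 5 or a number of a turn 8.59, either way. A call with a gripper value outside its range is refused whole. "fingers" is the opening, from 0 (shut) to 1 (fully open), set as the call begins (left out, the last holds). The fingers move at their own pace and stop on an object; "grip_force" is the grip in N (left out, the last holds). Time passes only in rows, so rows that do not move let the fingers close, or fill a call up. It gives the time, the measured TCP pose, the force, the opening and the grip force at its end, in the units of the state.
- r.get_state(): the state, without advancing time (a new reading comes with each control period).
- r.snapshot(name): name is "scene" or "top" or "wrist"; returns (picture, depth): 400x640x3 uint8, red, green, blue; 400x640 float32, m along the optical axis (not along the pixel's ray), 0 where there is no reading.
- r.calibration(name): a dict with "fov_y" (degrees; the focal length in pixels is half the picture's height over the tangent of half this angle, whatever the lens; pixels are square), "cx", "cy" (the principal point, pixels), "k1" (the pictures are not rectified: a ray, as slopes to the right and down, at radius r is drawn at 1 + k1 r^2 times it, then the intrinsics apply), "R" (3x3) and "t" (3): a world point X has camera coordinates R X + t. Camera axes: x right, y down, z forward; pixel columns grow to the right and rows downward; lengths in m; the calibration is good to about 2 mm. A picture is of the moment at which its call begins: read the wrist's pose just before it. calibration takes no time and is no camera call; for the wrist camera it gives the pose at the moment of the call.
- r.finish_job(): hands the job in; it is judged then, once.
The state is a dict: "clock": time; "q": joint angles; "qd": joint speeds; "joint_torque": joint torques, N m; "tool_pos": TCP position; "eef_rot": TCP orientation; "contact_force": force on the tool from outside, world axes, zero at the start; "moment": the same for the moment, N m; "opening": opening from 0.0 (shut) to 1.0 (fully open); "finger_force": force on a finger pad.
Only numpy, scipy, OpenCV 4.12 (cv2) and the standard library are available. Lean on these libraries where they do the work, as an engineer would, in place of code of your own. Each camera call takes 0.05 s, during which the arm holds its last target. There are 200 camera calls.

TASK

Make up two glazing kits from the stock in the middle of the table. Turquoise tray: the cream cup in the middle section, the green jar in one end section and the yellow jar in the other; dark grey tray: the cream square box in the middle section and the red jar in either end section. Set each thing down gently, upright on the floor of its section, and leave the blue and black jars where they stand.

Things in the scene. Friction and masses are not known exactly. Their poses are not given: they have to be found in the camera images.
- tray_turquoise: Turquoise kit tray, 236 mm long (local x), 100 mm wide (y), flat, fixed to the table, left or right of the stock. Floor 4 mm thick; rim and dividers 5 mm thick, tops 14 mm above the table. Two dividers across make a middle section 84 mm long centred on the origin and two equal end sections 66 mm long centred at local x = +80 and -80 mm, all 90 mm wide inside. Origin: centre of underside.
- tray_grey: Dark grey kit tray, 236 mm long (local x), 100 mm wide (y), flat, fixed to the table, left or right of the stock. Floor 4 mm thick; rim and dividers 5 mm thick, tops 14 mm above the table. Two dividers across make a middle section 84 mm long centred on the origin and two equal end sections 66 mm long centred at local x = +80 and -80 mm, all 90 mm wide inside. Origin: centre of underside.
- cup: Cream unglazed cup without handle, round, 60 mm outside diameter, 62 mm tall, wall 5 mm, open at the top, about 0.13 kg. Starts upright among the stock. Origin: centre of its underside; z up.
- box: Cream unglazed square box without lid, 56 x 56 mm outside, 48 mm tall, wall 6 mm, about 0.15 kg. Starts upright among the stock at any yaw. Origin: centre of its underside; x and y square to its sides, z up. The stock stands about in three rows of three, some 115 mm apart; a wooden stamp (40 mm wide, 54 tall) and a terracotta cone (42 wide, 36 tall) stand among it.
- jar_green: Green glaze jar, upright closed cylinder 46 mm in diameter, 62 mm tall, about 0.14 kg, with a green lid (45 mm) and green body with a pale paper band. Starts standing on the table among the stock. Origin: centre of its underside; z up. Goes into a kit.
- jar_yellow: Yellow glaze jar, upright closed cylinder 46 mm in diameter, 62 mm tall, about 0.14 kg, with a yellow lid (45 mm) and yellow body with a pale paper band. Starts standing on the table among the stock. Origin: centre of its underside; z up. Goes into a kit.
- jar_red: Red glaze jar, upright closed cylinder 46 mm in diameter, 62 mm tall, about 0.14 kg, with a red lid (45 mm) and red body with a pale paper band. Starts standing on the table among the stock. Origin: centre of its underside; z up. Goes into a kit.
- jar_blue: Blue glaze jar, upright closed cylinder 46 mm in diameter, 62 mm tall, about 0.14 kg, with a blue lid (45 mm) and blue body with a pale paper band. Starts standing on the table among the stock. Origin: centre of its underside; z up. Spare: stays where it is.
- jar_black: Black glaze jar, upright closed cylinder 46 mm in diameter, 62 mm tall, about 0.14 kg, with a black lid (45 mm) and black body with a pale paper band. Starts standing on the table among the stock. Origin: centre of its underside; z up. Spare: stays where it is.
Mind the look-alikes: they are no part of the job. There is more than one size of the jar_red; the job needs the smallest.

How it is judged:
At the end, for the whole second after the job is handed in: Cup, box and the three jars stand each in its section: cup within 16 mm along, 20 mm across the tray, box 18 and 21 mm, jars 13 and 26 mm; upright (0.1 rad), on the tray floor (3 mm), at rest, released; blue and black jars upright and within 30 mm of their start (x of cup in the frame of tray_turquoise between -0.016 and 0.016 m and y of cup in the frame of tray_turquoise between -0.02 and 0.02 m and z of cup in the frame of tray_turquoise between 0.001 and 0.007 m and angle between each of cup, box, jar_blue, jar_black's own z axis and vertical below 0.1 rad and x of box in the frame of tray_grey between -0.018 and 0.018 m and y of box in the frame of tray_grey between -0.021 and 0.021 m and z of box in the frame of tray_grey between 0.001 and 0.007 m and (((x of jar_green in the frame of tray_turquoise between 0.067 and 0.093 m and y of jar_green in the frame of tray_turquoise between -0.026 and 0.026 m and z of jar_green in the frame of tray_turquoise between 0.001 and 0.007 m and angle between jar_green's own z axis and vertical below 0.1 rad) and (x of jar_yellow in the frame of tray_turquoise between -0.093 and -0.067 m and y of jar_yellow in the frame of tray_turquoise between -0.026 and 0.026 m and z of jar_yellow in the frame of tray_turquoise between 0.001 and 0.007 m and angle between jar_yellow's own z axis and vertical below 0.1 rad)) or ((x of jar_green in the frame of tray_turquoise between -0.093 and -0.067 m and y of jar_green in the frame of tray_turquoise between -0.026 and 0.026 m and z of jar_green in the frame of tray_turquoise between 0.001 and 0.007 m and angle between jar_green's own z axis and vertical below 0.1 rad) and (x of jar_yellow in the frame of tray_turquoise between 0.067 and 0.093 m and y of jar_yellow in the frame of tray_turquoise between -0.026 and 0.026 m and z of jar_yellow in the frame of tray_turquoise between 0.001 and 0.007 m and angle between jar_yellow's own z axis and vertical below 0.1 rad))) and ((x of jar_red in the frame of tray_grey between 0.067 and 0.093 m and y of jar_red in the frame of tray_grey between -0.026 and 0.026 m and z of jar_red in the frame of tray_grey between 0.001 and 0.007 m and angle between jar_red's own z axis and vertical below 0.1 rad) or (x of jar_red in the frame of tray_grey between -0.093 and -0.067 m and y of jar_red in the frame of tray_grey between -0.026 and 0.026 m and z of jar_red in the frame of tray_grey between 0.001 and 0.007 m and angle between jar_red's own z axis and vertical below 0.1 rad)) and distance of each of jar_blue, jar_black from where it was at the start of the episode below 0.03 m and linear speed of each of cup, box, jar_green, jar_yellow, jar_red below 0.02 m/s); the robot touches nothing.
It fails at once if a thing is dropped or slammed into a tray (more than 60 N) (contact force between any of cup, box, jar_green, jar_yellow, jar_red and tray_turquoise above 60 N or contact force between any of cup, box, jar_green, jar_yellow, jar_red and tray_grey above 60 N).
It fails at once if the blue or the black jar is moved by more than 30 mm (distance of any of jar_blue, jar_black from where it was at the start of the episode above 0.03 m).
It also fails if it takes over 122 s, if anything falls off the work surface, if the arm or the gripper's body presses on something with over 40 N, if the wrist force passes 120 N, or if a joint passes its speed limit or range.

## Working session

There is one attempt and no reset: what is moved stays moved. The work goes in short steps, Python scripts to look and compute and a tool call to move; the robot and the scene stay as the last step left them, time stands still between calls to the robot, and variables do not carry over. Pictures are saved under pics/ and viewed, at most 14 in all, crops included, and the job is handed in when it is done.

Besides the shell and the picture viewer there is one more tool, called after "Emit:" as name(argument=value, ...) on one line, values as JSON. step_arm: Moves the arm, as the interface text tells. Its arguments: {"type":"object","properties":{"increments":{"type":"array","items":{"type":"array"}},"fingers":{"type":"number"},"grip_force":{"type":"number"}},"required":["increments"]}

```bash
mkdir -p pics; cat > h.py <<'E'
import numpy as np, cv2
from plant import r
def snap(n):
    c=r.calibration(n); im,d=r.snapshot(n); return im,d,c
def rays(c,uv,shape=(400,640)):
    uv=np.atleast_2d(np.float64(uv)); f=shape[0]/2/np.tan(np.radians(c["fov_y"])/2)
    p=(uv-[c["cx"],c["cy"]])/f; q=p.copy()
    for _ in range(20): q=p/(1+c["k1"]*(q**2).sum(1,keepdims=True))
    return np.c_[q,np.ones(len(q))]
def plane(c,uv,z):
    R=np.array(c["R"]);t=np.array(c["t"]); o=-R.T@t; d=rays(c,uv)@R
    return o+d*((z-o[2])/d[:,2])[:,None]
def cloud(c,d):
    v,u=np.mgrid[:400,:640]; uv=np.c_[u.ravel(),v.ravel()]
    X=rays(c,uv)*d.reshape(-1,1); R=np.array(c["R"]);t=np.array(c["t"])
    return ((X-t)@R).reshape(400,640,3)
E
python3 - <<'E'
from h import *
for n in ("top","scene"):
    im,d,c=snap(n); cv2.imwrite(f"pics/{n}0.png",im[:,:,::-1]); np.savez(f"{n}0.npz",im=im,d=d)
    P=cloud(c,d); print(n,(d>0).mean(),c["fov_y"],c["k1"],-np.array(c["R"]).T@c["t"])
    print(np.percentile(P[d>0][:,2],[1,25,50,75,99]))
print(r.get_state())
E
```

```text
top 0.9957734375 53.873519249998 -0.08511942414323351 [ 0.44071814 -0.01784754  0.84658521]
[-7.50169322e-01 -1.91710234e-03 -6.82331708e-04  9.61859270e-04
  1.14323002e-01]
scene 0.99594921875 44.359219674616135 -0.08600957027082944 [1.21994074 0.17921423 0.7549102 ]
[-7.49544514e-01 -7.35839778e-04  1.18491921e-03  4.46381509e-03
  2.34353315e-01]
{'clock': 0.1, 'q': array([-1.20618496,  0.68987916, -0.19450982,  1.56619361,  0.15732218,
        0.90252739, -0.21511283]), 'qd': array([ 7.91648789e-05, -2.15631116e-03, -1.68825261e-03, -2.17922558e-03,
       -1.27331692e-03,  5.04906197e-04,  4.52810057e-04]), 'joint_torque': array([-3.09252653e-03, -5.28496420e+01, -1.27150465e+00, -1.53840441e+01,
       -5.25201287e-02,  1.89123872e-03,  4.55266058e-05]), 'tool_pos': array([0.20288061, 0.5905737 , 0.23801544]), 'eef_rot': array([ 1.64621070e-01,  9.86356554e-01, -8.05430431e-04, -6.05258645e-05]), 'contact_force': array([0.34791017, 0.57459627, 1.12268774]), 'moment': array([ 0.00135968, -0.0207862 ,  0.01264324]), 'finger_force': 0.0, 'opening': 0.99894565174837}
```

View pics/top0.png

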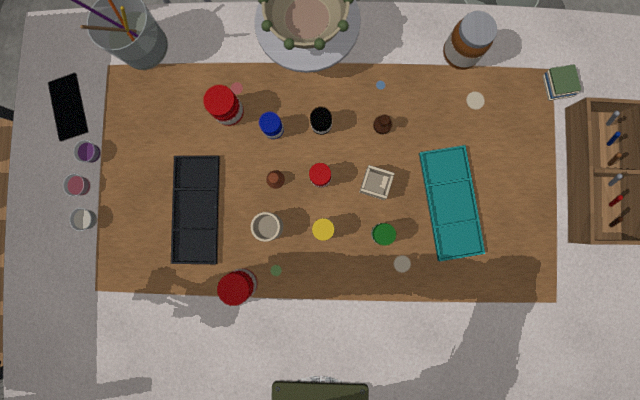

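View pics/scene0.png

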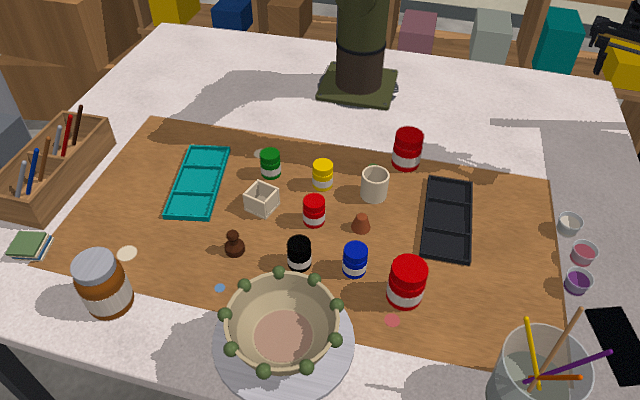

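The top view has the grey tray at about (195,209) and the turquoise tray at (453,203). In the stock are the cup (266,227), yellow jar (323,229), green jar (384,233), small red jar (320,174), box (377,182), blue jar (271,125), black jar (321,120), cone (275,179) and stamp (383,124). The larger red look-alikes are at (222,104) and (236,288).

```bash
cat > m.py <<'E'
from h import *
seeds={"top":dict(cup=(266,227),yellow=(323,229),green=(384,233),red=(320,174),box=(377,182),blue=(271,125),black=(321,120),cone=(275,179),stamp=(383,124),bigA=(222,104),bigB=(236,288)),
"scene":dict(cup=(375,170),yellow=(322,165),green=(270,156),red=(314,202),box=(262,190),blue=(355,248),black=(299,244),cone=(361,222),stamp=(234,236),bigA=(407,270),bigB=(407,136))}
for n in seeds:
    z=np.load(n+"0.npz"); P=cloud(r.calibration(n),z["d"]); 
    m=((P[...,2]>0.02)&(P[...,2]<0.2)).astype(np.uint8)
    k,l,st,ce=cv2.connectedComponentsWithStats(m)
    for o,(u,v) in seeds[n].items():
        w=l[v-12:v+13,u-12:u+13]; w=w[w>0]
        if len(w)==0: print(n,o,"none");continue
        i=np.bincount(w).argmax(); Q=P[l==i]; h=np.percentile(Q[:,2],95)
        T=Q[Q[:,2]>h-0.006]; (cx,cy),rad=cv2.minEnclosingCircle(np.float32(T[:,:2]))
        print(n,o,"h %.3f"%h,"c",np.round([cx,cy],4),"d %.3f"%(2*rad),len(T))
        if o=="box": print("  rect",cv2.minAreaRect(np.float32(T[:,:2])))
    hsv=cv2.cvtColor(z["im"],cv2.COLOR_RGB2HSV); H,S,V=[hsv[...,i].astype(int) for i in range(3)]
    ok=(P[...,2]>-0.01)&(P[...,2]<0.03)&(P[...,0]>.25)&(P[...,0]<.75)&(abs(P[...,1])<.45)
    for o,mm in dict(turq=(H>80)&(H<100)&(S>120),grey=(V<75)&(S<90)).items():
        mm=cv2.morphologyEx((mm&ok).astype(np.uint8),cv2.MORPH_OPEN,np.ones((3,3)))
        k,l,st,ce=cv2.connectedComponentsWithStats(mm); i=1+st[1:,4].argmax()
        c=r.calibration(n); q=np.argwhere(l==i)[:,::-1]
        X=plane(c,q,0.012)[:,:2]; (a,b,g)=cv2.minAreaRect(np.float32(X))
        print(n,o,np.round(a,4),np.round(b,3),round(g,1),"rim z %.4f"%np.percentile(P[l==i][:,2],95),"floor %.4f"%np.median(P[l==i][:,2]))
E
python3 m.py
```

```text
top cup h 0.063 c [0.4344 0.1166] d 0.060 219
top yellow h 0.063 c [4.316e-01 1.000e-04] d 0.045 392
top green h 0.063 c [ 0.4242 -0.1238] d 0.045 398
top red h 0.063 c [0.5433 0.0086] d 0.045 381
top box h 0.048 c [ 0.5301 -0.1095] d 0.076 289
  rect ((0.5305028557777405, -0.10936842858791351), (0.056240811944007874, 0.056533537805080414), 73.40325927734375)
top blue h 0.063 c [0.6486 0.114 ] d 0.046 374
top black h 0.063 c [0.6598 0.0082] d 0.046 381
top cone h 0.035 c [0.5368 0.1064] d 0.025 103
top stamp h 0.054 c [ 0.6588 -0.1238] d 0.023 86
top bigA h 0.089 c [0.6863 0.2133] d 0.065 766
top bigB h 0.089 c [0.3122 0.1715] d 0.065 846
top turq [ 0.4925 -0.2721] [0.234 0.101] 10.1 rim z 0.0131 floor 0.0031
top grey [0.4675 0.2791] [0.233 0.102] 0.5 rim z 0.0134 floor 0.0033
scene cup h 0.063 c [0.4348 0.116 ] d 0.063 212
scene yellow h 0.065 c [ 0.4329 -0.0019] d 0.048 242
scene green h 0.064 c [ 0.4253 -0.1228] d 0.048 233
scene red h 0.064 c [0.545  0.0076] d 0.047 298
scene box h 0.050 c [ 0.5324 -0.1096] d 0.076 270
  rect ((0.5317312479019165, -0.10950320214033127), (0.05686639994382858, 0.05721084028482437), 74.15806579589844)
scene blue h 0.064 c [0.6485 0.1135] d 0.046 383
scene black h 0.064 c [0.6599 0.0082] d 0.046 376
scene cone h 0.038 c [0.5384 0.1077] d 0.025 84
scene stamp h 0.055 c [ 0.6616 -0.1231] d 0.024 88
scene bigA h 0.091 c [0.6869 0.2139] d 0.065 905
scene bigB h 0.091 c [0.3122 0.1718] d 0.065 401
scene turq [ 0.4967 -0.2721] [0.247 0.103] 10.3 rim z 0.0156 floor 0.0060
scene grey [0.4717 0.2796] [0.245 0.1  ] 0.6 rim z 0.0151 floor 0.0054
```

Emit:
step_arm(increments=[[[1,-2,0],[0,0,0.3]],[[1.6,-3.5,0],[0,0,0.3]],[[1.6,-3.6,0],[0,0,0.3]],[[1.7,-3.7,0],[0,0,0.3]],[[1.7,-3.7,0],[0,0,0.3]],[[1.7,-3.7,0],[0,0,0.3]],[[1.7,-3.7,0],[0,0,0.3]],[[1.7,-3.7,0],[0,0,0.3]],[[1.7,-3.7,0],[0,0,0]],[[1.7,-3.7,0],[0,0,0]]], fingers=1, grip_force=20)

```text
clock: 1.1
tool_pos: [0.3643, 0.2395, 0.2386]
eef_rot: [0.144, 0.99, -0.0, -0.0]
contact_force: [0.7, 0.7, 0.1]
opening: 1.001
finger_force: 0.0
```

Emit:
step_arm(increments=[[[1.7,-3.7,0],[0,0,0]],[[1.7,-3.7,0],[0,0,0]],[[1.7,-3.7,0],[0,0,0]],[[1.7,-3.7,0],[0,0,0]],[[1.7,-3.7,0],[0,0,0]],[[1.7,-3.7,0],[0,0,0]],[[1.7,-3.7,0],[0,0,0]],[[1.7,-3.7,0],[0,0,0]],[[1.7,-3.6,0],[0,0,0]],[[1.3,-2.0,0],[0,0,0]]])

```text
clock: 2.1
tool_pos: [0.5302, -0.115, 0.2383]
eef_rot: [0.146, 0.989, -0.001, -0.0]
contact_force: [-0.0, 0.0, -0.7]
opening: 0.996
finger_force: 0.0
```

Emit:
step_arm(increments=[[[0,0,-1],[0,0,0]],[[0,0,-2],[0,0,0]],[[0,0,-2],[0,0,0]],[[0,0,-1],[0,0,0]],[[0,0,0],[0,0,0]],[[0,0,0],[0,0,0]],[[0,0,0],[0,0,0]],[[0,0,0],[0,0,0]],[[0,0,0],[0,0,0]],[[0,0,0],[0,0,0]]])

```text
clock: 3.1
tool_pos: [0.5301, -0.1109, 0.1791]
eef_rot: [0.144, 0.99, 0.0, 0.0]
contact_force: [0.1, 0.3, -0.6]
opening: 1.003
finger_force: 0.0
```

```bash
cat > pose.py <<'E'
from h import *
from scipy.spatial.transform import Rotation as Ro
def pose():
    s=r.get_state(); y=Ro.from_quat(s["eef_rot"]).as_matrix()
    print("t",s["clock"],"tcp",np.round(s["tool_pos"],4),"yaw_y %.1f"%np.degrees(np.arctan2(y[1,1],y[0,1])),"zaxis",np.round(y[:,2],3),"open %.3f"%s["opening"],np.round(s["contact_force"],1),"q",np.round(s["q"],2))
    return s
E
python3 - <<'E'
from pose import *
pose()
im,d,c=snap("wrist"); cv2.imwrite("pics/w1.png",im[:,:,::-1]); P=cloud(c,d)
m=((P[...,2]>0.02)&(P[...,2]<0.1)&(abs(P[...,0]-.53)<.06)&(abs(P[...,1]+.11)<.06)).astype(np.uint8)
T=P[m>0]; T=T[abs(T[:,2]-.048)<.007]; print(cv2.minAreaRect(np.float32(T[:,:2])),np.median(T[:,2]),len(T))
E
```

```text
t 3.1 tcp [ 0.5301 -0.1109  0.1791] yaw_y 73.4 zaxis [ 0.001 -0.    -1.   ] open 1.003 [ 0.1  0.3 -0.6] q [ 0.28  0.67 -0.26  1.88  0.28  0.63  1.13]
((0.5300901532173157, -0.11101572215557098), (0.05611877143383026, 0.05564708635210991), 73.24824523925781) 0.04696171693755484 1380
```

View pics/w1.png

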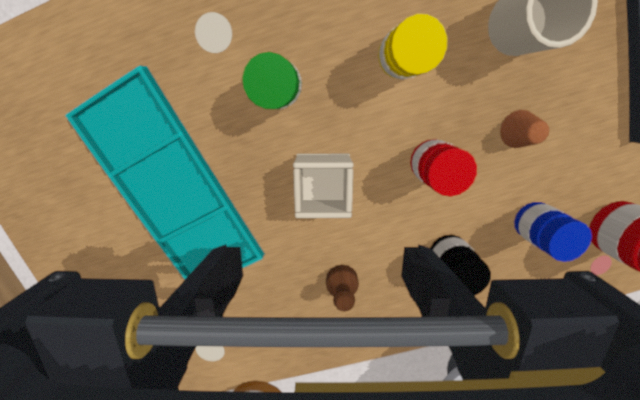

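The wrist view shows the box at (323,186), centred between the fingers, and it agrees with the top view to about 1 mm. I'll descend and grip.

Emit:
step_arm(increments=[[[0,0,-1],[0,0,0]],[[0,0,-3],[0,0,0]],[[0,0,-3],[0,0,0]],[[0,0,-3],[0,0,0]],[[0,0,-2.5],[0,0,0]],[[0,0,-1.7],[0,0,0]],[[0,0,-1],[0,0,0]],[[0,0,-0.5],[0,0,0]],[[0,0,0],[0,0,0]],[[0,0,0],[0,0,0]]])

```text
clock: 4.15
tool_pos: [0.5304, -0.1109, 0.0223]
eef_rot: [0.144, 0.99, 0.0, 0.001]
contact_force: [-0.3, -0.1, -0.1]
opening: 1.001
finger_force: 0.0
```

Emit:
step_arm(increments=[[[0,0,0],[0,0,0]],[[0,0,0],[0,0,0]],[[0,0,0],[0,0,0]],[[0,0,0],[0,0,0]],[[0,0,0],[0,0,0]],[[0,0,0],[0,0,0]],[[0,0,0],[0,0,0]],[[0,0,0],[0,0,0]],[[0,0,0],[0,0,0]],[[0,0,0],[0,0,0]]], fingers=0, grip_force=20)

```text
clock: 5.15
tool_pos: [0.5302, -0.1108, 0.022]
eef_rot: [0.144, 0.99, 0.0, 0.0]
contact_force: [-0.6, 0.2, 5.0]
opening: 0.634
finger_force: 20.0
```

Emit:
step_arm(increments=[[[0,0,0.5],[0,0,0]],[[0,0,1.5],[0,0,0]],[[0,0,3],[0,0,0]],[[0,0,3.5],[0,0,0]],[[0,0,3.5],[0,0,0]],[[-0.4,2,1],[0,0,2]],[[-0.5,3,0],[0,0,2]],[[-0.5,4,0],[0,0,2]],[[-0.5,4,0],[0,0,2]],[[-0.6,4,0],[0,0,2]]])

```text
clock: 6.15
tool_pos: [0.5034, 0.0615, 0.1509]
eef_rot: [0.056, 0.998, 0.0, -0.001]
contact_force: [0.1, 0.1, -1.4]
opening: 0.632
finger_force: 20.0
```

Emit:
step_arm(increments=[[[-0.6,4,0],[0,0,2]],[[-0.6,4,0],[0,0,2]],[[-0.6,4,0],[0,0,2]],[[-0.6,4,0],[0,0,1.1]],[[-0.6,3,0],[0,0,0]],[[-0.6,2,0],[0,0,0]],[[0,1,0],[0,0,0]],[[0,0,0],[0,0,0]],[[0,0,0],[0,0,0]],[[0,0,0],[0,0,0]]])

```text
clock: 7.15
tool_pos: [0.4694, 0.2771, 0.1515]
eef_rot: [-0.004, 1.0, -0.001, -0.0]
contact_force: [-0.4, -0.3, -2.6]
opening: 0.632
finger_force: 20.0
```

```bash
python3 - <<'E'
from pose import *
pose()
im,d,c=snap("wrist"); cv2.imwrite("pics/w2.png",im[:,:,::-1])
E
```

```text
t 7.15 tcp [0.4694 0.2771 0.1515] yaw_y 90.4 zaxis [-0.    -0.002 -1.   ] open 0.632 [-0.4 -0.3 -2.6] q [-0.48  0.72 -0.23  1.89  0.29  0.57  0.68]
```

View pics/w2.png

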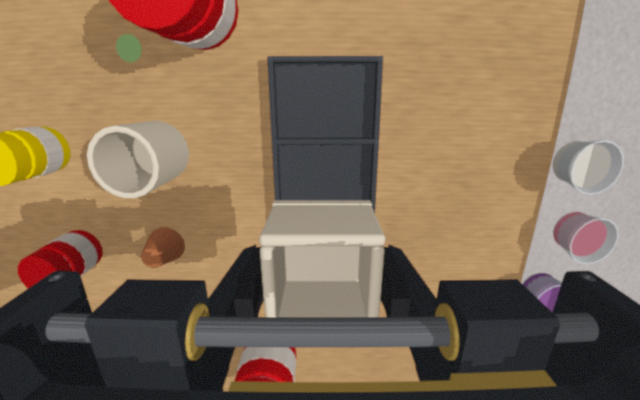

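The wrist view shows the box held squarely, with the grey tray straight ahead (columns 270–380, divider at row 141). I'll lower it slowly.

Emit:
step_arm(increments=[[[0,0.2,-1],[0,0,0]],[[0,0,-2.5],[0,0,0]],[[0,0,-3],[0,0,0]],[[0,0,-2.5],[0,0,0]],[[0,0,-1.5],[0,0,0]],[[0,0,-0.8],[0,0,0]],[[0,0,-0.4],[0,0,0]],[[0,0,-0.3],[0,0,0]],[[0,0,-0.3],[0,0,0]],[[0,0,-0.2],[0,0,0]]])

```text
clock: 8.2
tool_pos: [0.4694, 0.2813, 0.0271]
eef_rot: [-0.005, 1.0, 0.0, 0.0]
contact_force: [-0.2, -0.5, -1.1]
opening: 0.632
finger_force: 20.0
```

Emit:
step_arm(increments=[[[0,0,0],[0,0,0]],[[0,0,0],[0,0,0]],[[0,0,0],[0,0,0]],[[0,0,0],[0,0,0]],[[0,0,0],[0,0,0]],[[0,0,0],[0,0,0]],[[0,0,0],[0,0,0]],[[0,0,0],[0,0,0]],[[0,0,0],[0,0,0]],[[0,0,0],[0,0,0]]], fingers=1)

```text
clock: 9.2
tool_pos: [0.469, 0.2812, 0.0267]
eef_rot: [-0.005, 1.0, 0.0, -0.0]
contact_force: [-0.2, 0.3, -0.0]
opening: 1.004
finger_force: 0.0
```

Emit:
step_arm(increments=[[[0,0,1],[0,0,0]],[[0,0,2.5],[0,0,0]],[[0,0,3],[0,0,0]],[[0,0,2],[0,0,0]],[[0.5,-2,1],[0,0,0]],[[1,-4,0],[0,0,0]],[[1,-4,0],[0,0,0]],[[1,-4,0],[0,0,0]],[[1,-4,0],[0,0,0]],[[1,-4,0],[0,0,0]]])

```text
clock: 10.2
tool_pos: [0.5243, 0.0594, 0.1225]
eef_rot: [-0.005, 1.0, -0.0, 0.0]
contact_force: [1.6, 0.0, 0.4]
opening: 1.001
finger_force: 0.0
```

Emit:
step_arm(increments=[[[1,-3,0],[0,0,0]],[[1,-1.5,0],[0,0,0]],[[0,-0.8,0],[0,0,0]],[[0,0,-1],[0,0,0]],[[0,0,-2.5],[0,0,0]],[[0,0,-2.5],[0,0,0]],[[0,0,-2],[0,0,0]],[[0,0,-1],[0,0,0]],[[0,0,-0.2],[0,0,0]],[[0,0,0],[0,0,0]]])

```text
clock: 11.2
tool_pos: [0.5438, 0.0091, 0.0299]
eef_rot: [-0.005, 1.0, 0.0, -0.0]
contact_force: [-0.2, -0.2, -0.9]
opening: 1.002
finger_force: 0.0
```

Emit:
step_arm(increments=[[[0,0,0],[0,0,0]],[[0,0,0],[0,0,0]],[[0,0,0],[0,0,0]],[[0,0,0],[0,0,0]],[[0,0,0],[0,0,0]],[[0,0,0],[0,0,0]],[[0,0,0],[0,0,0]],[[0,0,0],[0,0,0]],[[0,0,0],[0,0,0]],[[0,0,0],[0,0,0]]], fingers=0)

```text
clock: 12.2
tool_pos: [0.544, 0.0081, 0.0299]
eef_rot: [-0.005, 1.0, -0.0, 0.0]
contact_force: [-0.8, -0.2, 3.1]
opening: 0.518
finger_force: 20.0
```

Emit:
step_arm(increments=[[[0,0,0.5],[0,0,0]],[[0,0,2],[0,0,0]],[[0,0,3],[0,0,0]],[[0,0,3],[0,0,0]],[[0,0,2.5],[0,0,0]],[[0.5,2,1],[0,0,0]],[[0,3.5,0],[0,0,0]],[[0,4,0],[0,0,0]],[[0,4,0],[0,0,0]],[[0,4,0],[0,0,0]]])

```text
clock: 13.2
tool_pos: [0.5484, 0.1844, 0.1496]
eef_rot: [-0.005, 1.0, -0.0, -0.0]
contact_force: [0.1, -0.3, -1.6]
opening: 0.512
finger_force: 20.0
```

Emit:
step_arm(increments=[[[0,4,0],[0,0,0]],[[0,3.2,0],[0,0,0]],[[0,1.7,0],[0,0,0]],[[0,0.8,0],[0,0,0]],[[0,0,0],[0,0,0]],[[0,0,-1],[0,0,0]],[[0,0,-2],[0,0,0]],[[0,0,-2],[0,0,0]],[[0,0,-1],[0,0,0]],[[0,0,0],[0,0,0]]])

```text
clock: 14.2
tool_pos: [0.5483, 0.2776, 0.0879]
eef_rot: [-0.004, 1.0, -0.002, -0.002]
contact_force: [-0.2, 0.5, -1.5]
opening: 0.513
finger_force: 20.0
```

Emit:
step_arm(increments=[[[0,0,-1],[0,0,0]],[[0,0,-1.5],[0,0,0]],[[0,0,-1],[0,0,0]],[[0,0,-0.8],[0,0,0]],[[0,0,-0.5],[0,0,0]],[[0,0,-0.3],[0,0,0]],[[0,0,-0.3],[0,0,0]],[[0,0,-0.1],[0,0,0]],[[0,0,0],[0,0,0]],[[0,0,0],[0,0,0]]])

```text
clock: 15.2
tool_pos: [0.5492, 0.2803, 0.035]
eef_rot: [-0.005, 1.0, 0.0, 0.0]
contact_force: [0.4, 0.0, -1.7]
opening: 0.517
finger_force: 20.0
```

Emit:
step_arm(increments=[[[0,0,0],[0,0,0]],[[0,0,0],[0,0,0]],[[0,0,0],[0,0,0]],[[0,0,0],[0,0,0]],[[0,0,0],[0,0,0]],[[0,0,0],[0,0,0]],[[0,0,0],[0,0,0]],[[0,0,0],[0,0,0]],[[0,0,1],[0,0,0]],[[0,0,2],[0,0,0]]], fingers=1)

```text
clock: 16.2
tool_pos: [0.548, 0.2796, 0.0643]
eef_rot: [-0.005, 1.0, -0.001, -0.001]
contact_force: [0.0, -0.5, -0.5]
opening: 1.002
finger_force: 0.0
```

Emit:
step_arm(increments=[[[0,0,3],[0,0,0]],[[0,0,3],[0,0,0]],[[-1,-2,1],[0,0,0]],[[-2.5,-3,0],[0,0,0]],[[-2.5,-3.5,0],[0,0,0]],[[-2.5,-3.5,0],[0,0,0]],[[-2,-2.7,0],[0,0,0]],[[-1,-1.7,0],[0,0,0]],[[0,0,0],[0,0,0]],[[0,0,0],[0,0,0]]])

```text
clock: 17.2
tool_pos: [0.4351, 0.117, 0.1353]
eef_rot: [-0.005, 1.0, 0.001, 0.001]
contact_force: [0.6, 0.8, 0.1]
opening: 1.001
finger_force: 0.0
```

```bash
python3 - <<'E'
from pose import *
pose()
im,d,c=snap("top"); P=cloud(c,d); cv2.imwrite("pics/t2.png",im[:,:,::-1])
im,d,c=snap("wrist"); W=cloud(c,d)
def top(P,c0,h,tol=.05):
    m=(abs(P[...,2]-h)<.006)&(np.hypot(P[...,0]-c0[0],P[...,1]-c0[1])<tol); T=P[m]
    if len(T)<30: return None
    (a,b),rd=cv2.minEnclosingCircle(np.float32(T[:,:2])); return np.round([a,b,2*rd],4),round(float(np.median(T[:,2])),4),len(T)
for n,Q in(("top",P),("wrist",W)):
    for o,a in dict(box=((.469,.28),.052),red=((.549,.28),.066),cup=((.4345,.1165),.062)).items(): print(n,o,top(Q,*a))
E
```

```text
t 17.2 tcp [0.4351 0.117  0.1353] yaw_y 90.5 zaxis [ 0.002  0.001 -1.   ] open 1.001 [0.6 0.8 0.1] q [-0.22  0.67 -0.22  2.18  0.42  0.34  0.78]
top box None
top red (array([0.55  , 0.2807, 0.0437]), 0.0649, 245)
top cup None
wrist box (array([0.4695, 0.2797, 0.0781]), 0.0506, 1825)
wrist red None
wrist cup (array([0.4341, 0.1143, 0.0599]), 0.0611, 1556)
```

View pics/t2.png

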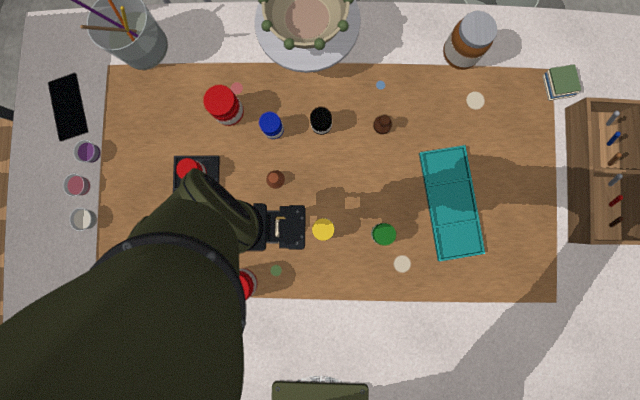

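The red jar is in the grey tray's far section near (188,170), and the gripper is over the cup. The forearm passes close to the tall red jar at (245,287), so I'll check clearance there before lowering.

```bash
python3 - <<'E'
from h import *
im,d,c=snap("top"); P=cloud(c,d)
for u,v in((235,265),(225,290),(215,260),(200,200),(190,300),(235,320),(225,230),(220,200)): print(u,v,np.round(P[v,u],3))
im,d,c=snap("scene"); cv2.imwrite("pics/s2.png",im[:,:,::-1])
E
```

```text
235 265 [0.414 0.042 0.6  ]
225 290 [0.407 0.035 0.651]
215 260 [0.421 0.043 0.641]
200 200 [0.458 0.088 0.538]
190 300 [0.409 0.039 0.69 ]
235 320 [0.392 0.029 0.651]
225 230 [0.435 0.059 0.564]
220 200 [0.461 0.083 0.496]
```

View pics/s2.png

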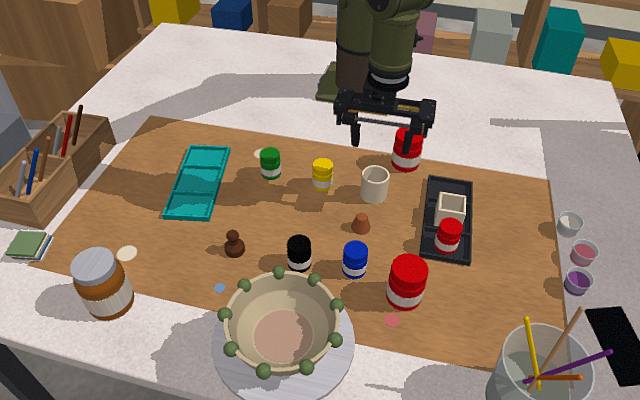

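The scene view shows the arm well above everything, and the box (451,208) and red jar (449,236) standing in the grey tray. I'll take the cup now.

Emit:
step_arm(increments=[[[0,0,-1],[0,0,0]],[[0,0,-2.5],[0,0,0]],[[0,0,-3],[0,0,0]],[[0,0,-2],[0,0,0]],[[0,0,-1],[0,0,0]],[[0,0,-0.5],[0,0,0]],[[0,0,-0.3],[0,0,0]],[[0,0,0],[0,0,0]],[[0,0,0],[0,0,0]],[[0,0,0],[0,0,0]]])

```text
clock: 18.4
tool_pos: [0.4342, 0.1162, 0.0321]
eef_rot: [-0.005, 1.0, 0.0, 0.0]
contact_force: [-0.1, -0.1, 0.2]
opening: 1.001
finger_force: 0.0
```

Emit:
step_arm(increments=[[[0,0,0],[0,0,0]],[[0,0,0],[0,0,0]],[[0,0,0],[0,0,0]],[[0,0,0],[0,0,0]],[[0,0,0],[0,0,0]],[[0,0,0],[0,0,0]],[[0,0,0],[0,0,0]],[[0,0,0],[0,0,0]],[[0,0,0],[0,0,0]],[[0,0,0],[0,0,0]]], fingers=0)

```text
clock: 19.4
tool_pos: [0.434, 0.1161, 0.032]
eef_rot: [-0.005, 1.0, -0.0, 0.0]
contact_force: [-1.0, -0.7, 3.6]
opening: 0.676
finger_force: 20.0
```

Emit:
step_arm(increments=[[[0,0,0.5],[0,0,0]],[[0,0,2],[0,0,0]],[[0,0,3],[0,0,0]],[[0,0,3],[0,0,0]],[[0,0,2.5],[0,0,0]],[[0.4,-2,1],[0,0,1]],[[0.5,-3.5,0],[0,0,1]],[[0.5,-4,0],[0,0,1]],[[0.5,-4,0],[0,0,1]],[[0.5,-4,0],[0,0,1]]])

```text
clock: 20.4
tool_pos: [0.4576, -0.0605, 0.1521]
eef_rot: [-0.049, 0.999, -0.0, -0.0]
contact_force: [0.7, -0.3, -2.0]
opening: 0.675
finger_force: 20.0
```

Emit:
step_arm(increments=[[[0.5,-4,0],[0,0,1]],[[0.5,-4,0],[0,0,1]],[[0.5,-4,0],[0,0,1]],[[0.5,-4,0],[0,0,1]],[[0.5,-3,0],[0,0,0.6]],[[0.5,-1.5,0],[0,0,0]],[[0.5,-0.8,0],[0,0,0]],[[0,0,0],[0,0,0]],[[0,0,0],[0,0,0]],[[0,0,0],[0,0,0]]])

```text
clock: 21.4
tool_pos: [0.4929, -0.2702, 0.152]
eef_rot: [-0.09, 0.996, 0.0, -0.0]
contact_force: [-1.3, 1.0, -1.6]
opening: 0.676
finger_force: 20.0
```

```bash
python3 - <<'E'
from pose import *
pose()
im,d,c=snap("wrist"); cv2.imwrite("pics/w3.png",im[:,:,::-1])
E
```

```text
t 21.4 tcp [ 0.4929 -0.2702  0.152 ] yaw_y 100.3 zaxis [-0.001  0.001 -1.   ] open 0.676 [-1.3  1.  -1.6] q [ 0.78  0.79 -0.62  1.83  0.65  0.74  1.55]
```

View pics/w3.png

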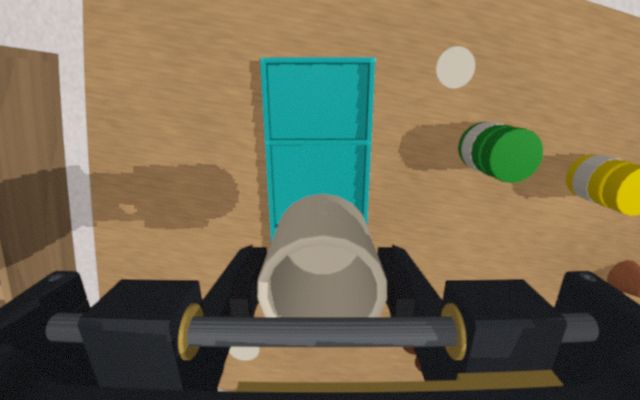

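The cup is held upright and lined up with the turquoise tray (columns 262–373, divider at row 141).

Emit:
step_arm(increments=[[[0,0,-1],[0,0,0]],[[0,-0.1,-2.5],[0,0,0]],[[0,0,-3],[0,0,0]],[[0,0,-2],[0,0,0]],[[0,0,-1.2],[0,0,0]],[[0,0,-0.8],[0,0,0]],[[0,0,-0.4],[0,0,0]],[[0,0,-0.3],[0,0,0]],[[0,0,-0.2],[0,0,0]],[[0,0,-0.1],[0,0,0]]])

```text
clock: 22.45
tool_pos: [0.4933, -0.273, 0.0373]
eef_rot: [-0.088, 0.996, -0.0, 0.0]
contact_force: [-0.1, 0.1, -1.0]
opening: 0.678
finger_force: 20.0
```

Emit:
step_arm(increments=[[[0,0,0],[0,0,0]],[[0,0,0],[0,0,0]],[[0,0,0],[0,0,0]],[[0,0,0],[0,0,0]],[[0,0,0],[0,0,0]],[[0,0,0],[0,0,0]],[[0,0,0],[0,0,0]],[[0,0,0],[0,0,0]],[[0,0,0],[0,0,0]],[[0,0,0],[0,0,0]]], fingers=1)

```text
clock: 23.45
tool_pos: [0.493, -0.2729, 0.0369]
eef_rot: [-0.088, 0.996, 0.0, -0.0]
contact_force: [0.0, -0.3, 0.3]
opening: 1.005
finger_force: 0.0
```

Emit:
step_arm(increments=[[[0,0,1],[0,0,0]],[[0,0,2.5],[0,0,0]],[[0,0,3],[0,0,0]],[[0,0,2],[0,0,0]],[[-0.5,2,0.8],[0,0,0]],[[-0.8,4,0],[0,0,0]],[[-0.8,4,0],[0,0,0]],[[-0.8,4,0],[0,0,0]],[[-0.8,4,0],[0,0,0]],[[-0.8,4,0],[0,0,0]]])

```text
clock: 24.45
tool_pos: [0.4478, -0.0514, 0.1307]
eef_rot: [-0.088, 0.996, 0.0, 0.001]
contact_force: [0.9, 1.0, 0.2]
opening: 1.001
finger_force: 0.0
```

Emit:
step_arm(increments=[[[-0.8,3,0],[0,0,0]],[[-0.8,1.5,0],[0,0,0]],[[0,0.7,0],[0,0,0]],[[0,0,-1],[0,0,0]],[[0,0,-2.5],[0,0,0]],[[0,0,-3],[0,0,0]],[[0,0,-2],[0,0,0]],[[0,0,-1],[0,0,0]],[[0,0,-0.4],[0,0,0]],[[0,0,0],[0,0,0]]])

```text
clock: 25.45
tool_pos: [0.4341, -0.0018, 0.0352]
eef_rot: [-0.089, 0.996, -0.001, -0.001]
contact_force: [-0.6, -0.5, 0.8]
opening: 1.003
finger_force: 0.0
```

Emit:
step_arm(increments=[[[0,0,0],[0,0,0]],[[0,0,0],[0,0,0]],[[0,0,0],[0,0,0]],[[0,0,0],[0,0,0]],[[0,0,0],[0,0,0]],[[0,0,0],[0,0,0]],[[0,0,0],[0,0,0]],[[0,0,0],[0,0,0]],[[0,0,0],[0,0,0]],[[0,0,0],[0,0,0]]], fingers=0)

```text
clock: 26.45
tool_pos: [0.4333, -0.001, 0.0358]
eef_rot: [-0.089, 0.996, -0.0, -0.001]
contact_force: [-1.4, 0.9, 3.3]
opening: 0.511
finger_force: 20.0
```

Emit:
step_arm(increments=[[[0,0,0.5],[0,0,0]],[[0,0,2],[0,0,0]],[[0,0,3],[0,0,0]],[[0,0,3],[0,0,0]],[[0,0,2.5],[0,0,0]],[[1,-2,1],[0,0,0]],[[2,-3.2,0],[0,0,0]],[[2,-4,0],[0,0,0]],[[2,-4,0],[0,0,0]],[[2,-4,0],[0,0,0]]])

```text
clock: 27.45
tool_pos: [0.5233, -0.1751, 0.1487]
eef_rot: [-0.088, 0.996, 0.0, -0.002]
contact_force: [1.9, 0.6, -1.5]
opening: 0.512
finger_force: 20.0
```

Emit:
step_arm(increments=[[[2,-4,0],[0,0,0]],[[1.5,-2.5,0],[0,0,0]],[[1,-1.5,0],[0,0,0]],[[0.4,-0.5,0],[0,0,0]],[[0,0,0],[0,0,0]],[[0,0,0],[0,0,0]],[[0,0,0],[0,0,0]],[[0,0,0],[0,0,0]],[[0,0,0],[0,0,0]],[[0,0,0],[0,0,0]]])

```text
clock: 28.45
tool_pos: [0.5725, -0.2578, 0.1492]
eef_rot: [-0.088, 0.996, -0.0, -0.001]
contact_force: [-0.5, 0.4, -1.7]
opening: 0.512
finger_force: 20.0
```

```bash
python3 - <<'E'
from pose import *
pose()
im,d,c=snap("wrist"); cv2.imwrite("pics/w4.png",im[:,:,::-1])
E
```

```text
t 28.45 tcp [ 0.5725 -0.2578  0.1492] yaw_y 100.1 zaxis [-0.002 -0.001 -1.   ] open 0.512 [-0.5  0.4 -1.7] q [ 0.73  0.89 -0.72  1.62  0.71  0.91  1.49]
```

View pics/w4.png

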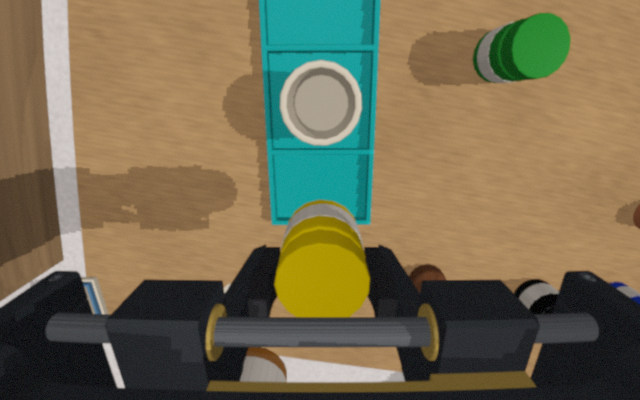

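The cup sits centred in the middle section at (320,101), and the yellow jar is held straight. I'll lower it.

Emit:
step_arm(increments=[[[0,0,-1],[0,0,0]],[[0,0,-2.5],[0,0,0]],[[0,0,-2.5],[0,0,0]],[[0,0,-1.8],[0,0,0]],[[0,0,-1.2],[0,0,0]],[[0,0,-0.6],[0,0,0]],[[0,0,-0.5],[0,0,0]],[[0,0,-0.3],[0,0,0]],[[0,0,-0.2],[0,0,0]],[[0,0,-0.2],[0,0,0]]])

```text
clock: 29.5
tool_pos: [0.573, -0.2582, 0.0416]
eef_rot: [-0.088, 0.996, -0.0, -0.001]
contact_force: [-0.2, 0.2, -1.1]
opening: 0.509
finger_force: 20.0
```

Emit:
step_arm(increments=[[[0,0,0],[0,0,0]],[[0,0,0],[0,0,0]],[[0,0,0],[0,0,0]],[[0,0,0],[0,0,0]],[[0,0,0],[0,0,0]],[[0,0,0],[0,0,0]],[[0,0,0],[0,0,0]],[[0,0,0],[0,0,0]],[[0,0,0],[0,0,0]],[[0,0,0],[0,0,0]]])

```text
clock: 30.5
tool_pos: [0.5726, -0.258, 0.0411]
eef_rot: [-0.088, 0.996, -0.0, -0.001]
contact_force: [-0.1, 0.9, -1.6]
opening: 0.508
finger_force: 20.0
```

Emit:
step_arm(increments=[[[0,0,-0.05],[0,0,0]],[[0,0,-0.05],[0,0,0]],[[0,0,0],[0,0,0]],[[0,0,0],[0,0,0]],[[0,0,0],[0,0,0]],[[0,0,0],[0,0,0]],[[0,0,0],[0,0,0]],[[0,0,0],[0,0,0]],[[0,0,0],[0,0,0]],[[0,0,0],[0,0,0]]])

```text
clock: 31.5
tool_pos: [0.5725, -0.258, 0.0401]
eef_rot: [-0.088, 0.996, -0.0, -0.001]
contact_force: [-0.7, -0.5, -1.6]
opening: 0.513
finger_force: 20.0
```

Emit:
step_arm(increments=[[[0,0,0],[0,0,0]],[[0,0,0],[0,0,0]],[[0,0,0],[0,0,0]],[[0,0,0],[0,0,0]],[[0,0,0],[0,0,0]],[[0,0,0],[0,0,0]],[[0,0,0],[0,0,0]],[[0,0,0],[0,0,0]],[[0,0,1],[0,0,0]],[[0,0,2],[0,0,0]]], fingers=1)

```text
clock: 32.5
tool_pos: [0.5715, -0.2578, 0.0697]
eef_rot: [-0.088, 0.996, 0.0, -0.002]
contact_force: [0.9, 1.8, -0.0]
opening: 1.0
finger_force: 0.0
```

Emit:
step_arm(increments=[[[0,0,2.5],[0,0,0]],[[0,0,2.5],[0,0,0]],[[-1,1,0.5],[0,0,0]],[[-2.5,2.2,0],[0,0,0]],[[-3,2.7,0],[0,0,0]],[[-3,2.7,0],[0,0,0]],[[-2.7,2.5,0],[0,0,0]],[[-1.7,1.5,0],[0,0,0]],[[-0.8,0.8,0],[0,0,0]],[[0,0,0],[0,0,0]]])

```text
clock: 33.5
tool_pos: [0.4248, -0.1229, 0.126]
eef_rot: [-0.09, 0.996, -0.0, -0.001]
contact_force: [0.7, 0.7, -0.1]
opening: 1.001
finger_force: 0.0
```

Emit:
step_arm(increments=[[[0,0,-1],[0,0,0]],[[0,0,-2],[0,0,0]],[[0,0,-2.5],[0,0,0]],[[0,0,-1.8],[0,0,0]],[[0,0,-1],[0,0,0]],[[0,0,-0.6],[0,0,0]],[[0,0,-0.5],[0,0,0]],[[0,0,0],[0,0,0]],[[0,0,0],[0,0,0]],[[0,0,0],[0,0,0]]])

```text
clock: 34.5
tool_pos: [0.4262, -0.1244, 0.0314]
eef_rot: [-0.088, 0.996, -0.0, -0.0]
contact_force: [-1.0, -0.6, 0.4]
opening: 0.999
finger_force: 0.0
```

Emit:
step_arm(increments=[[[0,0,0],[0,0,0]],[[0,0,0],[0,0,0]],[[0,0,0],[0,0,0]],[[0,0,0],[0,0,0]],[[0,0,0],[0,0,0]],[[0,0,0],[0,0,0]],[[0,0,0],[0,0,0]],[[0,0,0],[0,0,0]],[[0,0,0],[0,0,0]],[[0,0,0],[0,0,0]]], fingers=0)

```text
clock: 35.5
tool_pos: [0.4255, -0.124, 0.0312]
eef_rot: [-0.088, 0.996, -0.0, -0.001]
contact_force: [0.5, -0.4, -0.3]
opening: 0.514
finger_force: 20.0
```

Emit:
step_arm(increments=[[[0,0,0.5],[0,0,0]],[[0,0,2],[0,0,0]],[[0,0,3],[0,0,0]],[[0,0,3],[0,0,0]],[[0,0,1.5],[0,0,0]],[[-0.2,-2,0.5],[0,0,0]],[[-0.2,-3,0],[0,0,0]],[[-0.2,-3.5,0],[0,0,0]],[[-0.2,-3.5,0],[0,0,0]],[[-0.2,-2.5,0],[0,0,0]]])

```text
clock: 36.5
tool_pos: [0.4143, -0.2717, 0.1357]
eef_rot: [-0.087, 0.996, -0.0, -0.002]
contact_force: [0.6, 0.4, -2.0]
opening: 0.512
finger_force: 20.0
```

Emit:
step_arm(increments=[[[-0.1,-1.2,0],[0,0,0]],[[0,-0.5,0],[0,0,0]],[[0,0,0],[0,0,0]],[[0,0,0],[0,0,0]],[[0,0,-1],[0,0,0]],[[0,0,-2],[0,0,0]],[[0,0,-2],[0,0,0]],[[0,0,-1],[0,0,0]],[[0,0,0],[0,0,0]],[[0,0,0],[0,0,0]]])

```text
clock: 37.5
tool_pos: [0.4149, -0.2856, 0.0763]
eef_rot: [-0.089, 0.996, -0.0, -0.001]
contact_force: [-0.3, -0.4, -0.9]
opening: 0.514
finger_force: 20.0
```

Emit:
step_arm(increments=[[[0,0,-0.8],[0,0,0]],[[0,0,-1],[0,0,0]],[[0,0,-0.8],[0,0,0]],[[0,0,-0.6],[0,0,0]],[[0,0,-0.4],[0,0,0]],[[0,0,-0.2],[0,0,0]],[[0,0,-0.2],[0,0,0]],[[0,0,0],[0,0,0]],[[0,0,0],[0,0,0]],[[0,0,0],[0,0,0]]])

```text
clock: 38.5
tool_pos: [0.4146, -0.2861, 0.0363]
eef_rot: [-0.088, 0.996, -0.0, -0.001]
contact_force: [0.6, -0.7, -1.0]
opening: 0.515
finger_force: 20.0
```

Lower the last millimetre, release, lift and move clear.

Emit:
step_arm(increments=[[[0,0,-0.05],[0,0,0]],[[0,0,-0.05],[0,0,0]],[[0,0,0],[0,0,0]],[[0,0,0],[0,0,0]],[[0,0,0],[0,0,0]],[[0,0,0],[0,0,0]],[[0,0,0],[0,0,0]],[[0,0,0],[0,0,0]],[[0,0,0],[0,0,0]],[[0,0,0],[0,0,0]]])

```text
clock: 39.5
tool_pos: [0.4146, -0.2861, 0.0352]
eef_rot: [-0.088, 0.996, -0.0, -0.001]
contact_force: [0.0, -1.2, 0.2]
opening: 0.514
finger_force: 20.0
```

Emit:
step_arm(increments=[[[0,0,0],[0,0,0]],[[0,0,0],[0,0,0]],[[0,0,0],[0,0,0]],[[0,0,0],[0,0,0]],[[0,0,0],[0,0,0]],[[0,0,0],[0,0,0]],[[0,0,0],[0,0,0]],[[0,0,0],[0,0,0]],[[0,0,1],[0,0,0]],[[0,0,2],[0,0,0]]], fingers=1)

```text
clock: 40.5
tool_pos: [0.4138, -0.2856, 0.0651]
eef_rot: [-0.088, 0.996, 0.0, -0.002]
contact_force: [-0.2, -0.1, 0.1]
opening: 1.004
finger_force: 0.0
```

Emit:
step_arm(increments=[[[0,0,3],[0,0,0]],[[0,0,3],[0,0,0]],[[0,0,3],[0,0,0]],[[0,3,3],[0,0,0]],[[0,4,2],[0,0,0]],[[0,4,0],[0,0,0]],[[0,4,0],[0,0,0]],[[0,4,0],[0,0,0]],[[0,3,0],[0,0,0]],[[0,0,0],[0,0,0]]])

```text
clock: 41.5
tool_pos: [0.4149, -0.0615, 0.2064]
eef_rot: [-0.092, 0.996, 0.001, 0.0]
contact_force: [-0.1, -0.4, 0.4]
opening: 0.998
finger_force: 0.0
```

```bash
python3 - <<'E'
from pose import *
pose()
def top(P,c0,h,tol=.05):
    m=(abs(P[...,2]-h)<.007)&(np.hypot(P[...,0]-c0[0],P[...,1]-c0[1])<tol); T=P[m]
    if len(T)<30: return None
    (a,b),rd=cv2.minEnclosingCircle(np.float32(T[:,:2])); return np.round([a,b,2*rd],4),round(float(np.median(T[:,2])),4)
A=dict(box=((.469,.28),.052),red=((.549,.28),.066),cup=((.494,-.272),.066),yellow=((.572,-.258),.066),green=((.4147,-.286),.066),blue=((.6486,.114),.063),black=((.66,.008),.063))
for n in("top","scene"):
    im,d,c=snap(n); P=cloud(c,d); cv2.imwrite(f"pics/{n}9.png",im[:,:,::-1])
    for o,a in A.items():
        t=top(P,*a)
        if t is None: print(n,o,None);continue
        loc=""
        for tn,o0,g in(("turq",(.4935,-.272),10.1),("grey",(.469,.279),.5)):
            e=np.array(t[0][:2])-o0; g=np.radians(g); e=np.round([e[0]*np.cos(g)+e[1]*np.sin(g),-e[0]*np.sin(g)+e[1]*np.cos(g)],4)
            if np.hypot(*e)<.12: loc=(tn,e)
        print(n,o,t,loc)
E
```

```text
t 41.5 tcp [ 0.4149 -0.0615  0.2064] yaw_y 100.6 zaxis [-0.     0.002 -1.   ] open 0.998 [-0.1 -0.4  0.4] q [ 0.52  0.57 -0.74  2.18  0.67  0.63  1.06]
top box (array([0.4698, 0.2812, 0.0767]), 0.0501) ('grey', array([0.0008, 0.0022]))
top red (array([0.5493, 0.28  , 0.0451]), 0.0649) ('grey', array([0.0803, 0.0003]))
top cup (array([ 0.4926, -0.272 ,  0.0611]), 0.0642) ('turq', array([-0.0009,  0.0002]))
top yellow (array([ 0.5715, -0.2571,  0.0446]), 0.0646) ('turq', array([0.0794, 0.001 ]))
top green (array([ 0.4135, -0.2861,  0.0445]), 0.0647) ('turq', array([-0.0812,  0.0001]))
top blue (array([0.6483, 0.1142, 0.0454]), 0.0608) 
top black (array([0.6597, 0.009 , 0.0451]), 0.0607) 
scene box (array([0.4704, 0.2813, 0.0777]), 0.0514) ('grey', array([0.0014, 0.0023]))
scene red (array([0.5495, 0.2787, 0.049 ]), 0.0662) ('grey', array([ 0.0805, -0.001 ]))
scene cup (array([ 0.494 , -0.2717,  0.0634]), 0.0651) ('turq', array([0.0005, 0.0002]))
scene yellow (array([ 0.5583, -0.26  ,  0.0725]), 0.0665) ('turq', array([0.0659, 0.0005]))
scene green (array([ 0.4163, -0.2849,  0.0466]), 0.0658) ('turq', array([-0.0783,  0.0008]))
scene blue (array([0.6489, 0.1125, 0.048 ]), 0.0625) 
scene black (array([0.6595, 0.008 , 0.0469]), 0.0625)
```

View pics/scene9.png

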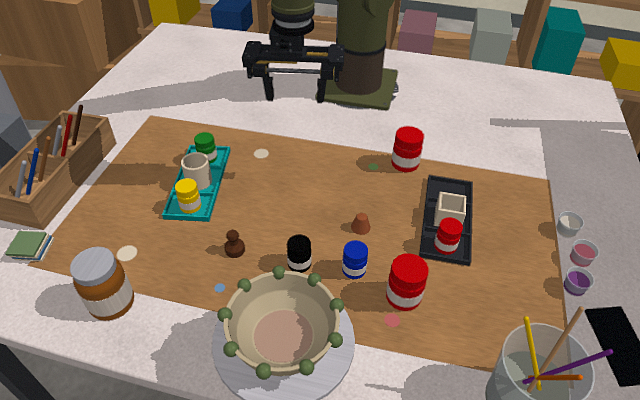

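The scene view shows all five things upright in their sections: green (205,145), cup (196,171), yellow (187,195), box (451,208) and red (449,236). The spare jars haven't moved and the gripper is clear. The yellow jar's odd reading in the scene view came from cup points caught in its mask; the top view has it in place.

```bash
python3 -c "
from plant import r
print(r.finish_job())"
```

```text
the job is handed in; nothing more can be done
None
```

Both kits are made up and handed in at about 42 s: a last camera check put all five things upright within about 2 mm of their section centres and the blue and black jars unmoved, but no verdict came back.

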